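Spent varnish bottle into the self-closing studio waste box

TASK

Clear the spent tall bottle into the self-closing waste box: push it upright down through the spring flap in the lid, keeping the gripper on it until at least half of the bottle is below the lid (do not drop it in from above), then let it go so that it falls inside and the flap swings fully shut behind it. Leave the short pot where it stands.

Things in the scene. Friction and masses are not known exactly. Their poses are not given: they have to be found in the camera images.
- bottle: The tall bottle to throw away: straight amber cylinder with a white screw cap of nearly the same diameter, 40 mm in diameter, 82 mm high (cap: top 18 mm), about 150 g, upright on the table. Origin: centre of its underside, z up its axis. Near it stand a short pot of the same make (pot) and a wide amber jar (68 mm diameter, 60 mm high); the three change places.
- pot: The short pot to leave alone: same amber body, white cap and 40 mm diameter as the bottle, but only 42 mm high. Origin: centre of its underside.
- port (a point): Centre of the opening in the flat lid of a fixed grey metal waste box, at the lid's upper face, 180 mm above the table. z up, x from the flap's hinge to its free edge, y along the hinge. Opening 86 mm (x) by 120 mm (y). Box 200 (x) by 180 (y) by 180 mm high, empty, floor 4 mm thick, centred under the port. Two hinge knuckles stand 6 mm above the lid beside the opening on the -x side.
- flap (a joint): Bright steel flap, 3 mm thick, flush with the lid and filling the opening. Angle (rad): 0 shut, up to 1.4 swung down into the box. Hinged 42 mm from the port's centre on the port's -x side, it reaches 82 mm below the lid when hanging down. A weak spring holds it shut (about 1 N at its middle starts to open it) and swings it shut again.

How it is judged:
On the way:
1. the gripper has pushed the bottle, within 45 degrees of upright, at least 35 mm below the lid through the opened flap (z of bottle in the frame of port below -0.035 m and horizontal distance between bottle and port below 0.05 m and angle between bottle's own z axis and vertical below 0.785 rad and contact force between the fingers and bottle above 0.5 N and value of joint flap above 0.4 rad), for 0.1 s.
At the end, for the whole second after the job is handed in: The bottle lies or stands at rest inside the waste box (its origin within the walls and more than 85 mm below the lid), the flap is shut to within 0.1 rad, and the short pot is within 30 mm of where it started (z of bottle in the frame of port below -0.085 m and x of bottle in the frame of port between -0.1 and 0.1 m and y of bottle in the frame of port between -0.09 and 0.09 m and linear speed of bottle below 0.05 m/s and value of joint flap below 0.1 rad and distance of pot from where it was at the start of the episode below 0.03 m); the robot touches nothing.
It fails at once if the short pot is moved more than 50 mm (distance of pot from where it was at the start of the episode above 0.05 m).
It also fails if it takes over 38 s, if anything falls off the work surface, if the arm or the gripper's body presses on something with over 40 N, if the wrist force passes 120 N, or if a joint passes its speed limit or range.

ROBOT

A 6-joint arm with a two-finger parallel gripper is mounted at the origin on the work surface. World frame = base frame: x ahead of the robot, y to its left, z up, the work surface at z = 0. Lengths are in m, angles in rad, forces in N, time in s.
With the tool pointing down it reaches from about 0.325 to 0.9 m from the base axis. Payload 6.1 kg.
Tool frame: the origin (TCP) lies on the mounting face of the last link; the fingertips stand 182 mm ahead of it and the grasp point (between the pads) lies 164 mm ahead of it; z points along the fingers, y is the line along which they close (so a half turn about z gives the same grasp; the last joint's range is limited). The gripper opens to 87 mm and grips with 3 to 60 N. Pads are 19 mm wide; open, the fingers measure 117 mm over their backs; the gripper's body (75 mm by 190 mm) begins 51 mm behind the grasp point.
Start: joints at [1.12, 0.22, 1.526, -0, 1.395, -0.126], TCP at [0.199, 0.592, 0.405] pointing down, gripper open.
Joint ranges: [-2.98, 2.98], [-0.91, 2.08], [0.09, 2.57], [-1.24, 4.39], [0.2, 2.65], [-2.68, 2.68]. Speed limits (rad/s): [2.57, 2.57, 3.01, 3.14, 3.14, 3.14].

INTERFACE

Orientations are given as a rotation vector (axis times angle).
In Python, from workcell import sense, cams, ticket gives the robot as it stands.
- The arm moves only by the tool apply_moves, never from a script. Its argument "increments" is a list of rows, each an object with "travel": the shift along the tool's x, y, z in cm, a list of three; "rotation": the turn, a rotation vector about the tool's x, y, z in degrees, a list of three; "gripper": the finger opening in cm, from 0 to 8.7. In form: [{"travel": [tx, ty, tz], "rotation": [ax, ay, az], "gripper": gripper}, ...]. A call has 1 to 8 rows; each row shifts and turns the commanded pose from where the row before left it, along the tool's axes as they then stand; what a row does not reach is not made up. A row lasts 1/8 s, in which the tool goes at most 62.5 mm and 10.7 degrees, less where a joint would pass 70% of its speed; a pose out of reach is approached as far as the arm can. A call with a gripper value outside its range is refused whole. The fingers move at their own pace and stop on an object; "squeeze" is the grip in N (left out, the last holds). Time passes only in rows, so rows that do not move let the fingers close. It gives the time, the measured TCP pose, the force, the opening and the grip force at its end, in the units of the state.
- sense(): the state, without advancing time (a new reading comes with each control period).
- cams.get_image(name): name is "side" or "top"; returns a dict with "color" (400x640x3 uint8, blue, green, red), "range_z" (400x640 float32, m along the optical axis (not along the pixel's ray), 0 where there is no reading), "mtx" (3x3 intrinsics, pixels), "R" (3x3) and "t" (3): a world point X has camera coordinates R X + t. Camera axes: x right, y down, z forward; pixel columns grow to the right and rows downward; lengths in m; the calibration is good to about 2 mm. A picture is of the moment at which its call begins.
- ticket.finish_job(): hands the job in; it is judged then, once.
The state is a dict: "t": time; "q": joint angles; "dq": joint speeds; "joint_torque": joint torques, N m; "position": TCP position; "orientation": TCP orientation; "wrist_force": force on the tool from outside, world axes, zero at the start; "torque": the same for the moment, N m; "grip_width": finger opening in m; "gripper_force": force on a finger pad.
Only numpy, scipy, OpenCV 4.12 (cv2) and the standard library are available. Lean on these libraries where they do the work, as an engineer would, in place of code of your own. Each camera call takes 0.05 s, during which the arm holds its last target. There are 200 camera calls.

## Working session

There is one attempt and no reset: what is moved stays moved. The work goes in short steps, Python scripts to look and compute and a tool call to move; the robot and the scene stay as the last step left them, time stands still between calls to the robot, and variables do not carry over. Pictures are saved under pics/ and viewed, at most 10 in all, crops included, and the job is handed in when it is done.

Besides the shell and the picture viewer there is one more tool, called after "Call:" by a JSON object that holds its "name" and its "arguments", one argument or row to a line. apply_moves: Moves the arm, as the interface text tells. Its arguments: {"type":"object","properties":{"increments":{"type":"array","items":{"type":"object","properties":{"travel":{"type":"array","items":{"type":"number"}},"rotation":{"type":"array","items":{"type":"number"}},"gripper":{"type":"number"}}}},"squeeze":{"type":"number"}},"required":["increments"]}

```bash
mkdir -p pics
cat > h.py <<'E'
import numpy as np, cv2
from workcell import sense, cams, ticket
def cloud(im):
    z=im["range_z"]; v,u=np.mgrid[:z.shape[0],:z.shape[1]]
    p=np.stack([u,v,np.ones_like(u)],-1)@np.linalg.inv(im["mtx"]).T*z[...,None]
    return (p-im["t"])@im["R"], z>0
E
python3 - <<'E'
from h import *
a=[]
for n in("side","top"):
    im=cams.get_image(n); np.savez("pics/%s0.npz"%n,**im); a.append(im["color"]); print(n,(-im["R"].T@im["t"]).round(3),(im["range_z"]>0).mean())
cv2.imwrite("pics/top0.png",a[1]);cv2.imwrite("pics/side0.png",a[0])
s=sense();print(s["t"],s["position"],s["orientation"],s["grip_width"])
E
```

```text
side [0.419 0.563 0.862] 0.99601953125
top [ 0.431 -0.034  1.235] 0.9959765625
0.1 [0.19934968 0.59210297 0.40373489] [-5.07839640e-01 -3.09978028e+00  2.63552695e-03] 0.08733713315234998
```

View pics/top0.png

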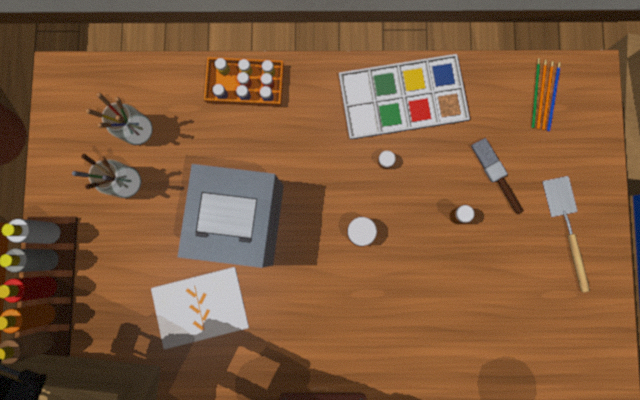

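View pics/side0.png

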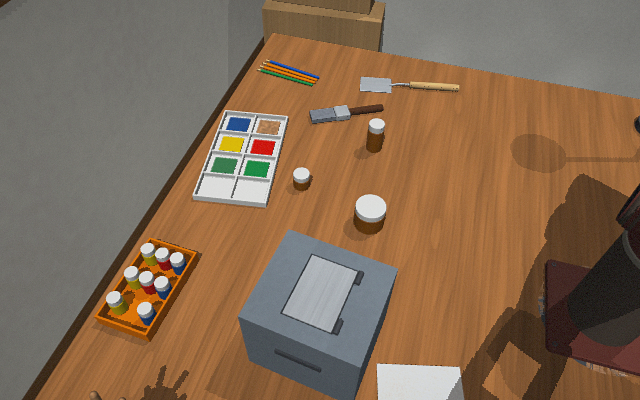

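The top view shows the bottle at (464,214), the pot at (387,159), the jar at (362,231) and the box lid around (228,215). The hinge knuckles are at (203,235) and (246,239). The side view confirms that the tall one is at (376,135).

Run:
```python
from h import *
im=dict(np.load("pics/top0.npz")); P,ok=cloud(im); c=im["color"].astype(int)
for n,(u,v) in dict(bottle=(464,214),pot=(387,159),jar=(362,231)).items():
    w=np.zeros(ok.shape,bool); w[v-22:v+22,u-22:u+22]=1
    m=w&ok&(P[...,2]>.03); zt=np.percentile(P[m][:,2],85)
    m&=abs(P[...,2]-zt)<.006
    q=P[m]; (cx,cy),r=cv2.minEnclosingCircle(q[:,:2].astype(np.float32)); print(n,zt.round(4),q.mean(0).round(4),cx,cy,r)
# lid
w=np.zeros(ok.shape,bool); w[155:275,170:290]=1
m=w&ok&(abs(P[...,2]-.18)<.004); q=P[m]; print("lid",cv2.minAreaRect(q[:,:2].astype(np.float32)),np.median(q[:,2]))
g=(c.min(-1)>130)&m; g=cv2.morphologyEx(g.astype(np.uint8),cv2.MORPH_OPEN,np.ones((3,3)))>0
print("flap",cv2.minAreaRect(P[g][:,:2].astype(np.float32)),g.sum())
k=w&ok&(P[...,2]>.1838); print("knuck",P[k].round(3)[:12],k.sum())
for u,v in((203,235),(246,239)): print(P[v,u])
im=dict(np.load("pics/side0.npz")); P,ok=cloud(im)
for n,(u,v) in dict(bottle=(376,126),pot=(301,174),jar=(370,208)).items():
    w=np.zeros(ok.shape,bool); w[v-14:v+14,u-18:u+18]=1
    m=w&ok&(P[...,2]>.03); zt=np.percentile(P[m][:,2],90); m&=abs(P[...,2]-zt)<.005
    print(n,zt,cv2.minEnclosingCircle(P[m][:,:2].astype(np.float32)))
w=np.zeros(ok.shape,bool); w[225:395,235:400]=1
m=w&ok&(abs(P[...,2]-.18)<.004); print("lid",cv2.minAreaRect(P[m][:,:2].astype(np.float32)))
print(cv2.Rodrigues(sense()["orientation"])[0].round(3))
```

```text
bottle 0.0825 [ 0.5218 -0.3269  0.0807] 0.5219925045967102 -0.32732316851615906 0.019610844552516937
pot 0.0435 [ 0.6578 -0.1529  0.0412] 0.6583728194236755 -0.15300393104553223 0.019232314079999924
jar 0.0615 [ 0.482  -0.0907  0.0596] 0.48207956552505493 -0.09072352200746536 0.03322211280465126
lid ((0.5107552409172058, 0.2013498842716217), (0.18135644495487213, 0.20007629692554474), 83.30487060546875) 0.17954180622196744
flap ((0.5109060406684875, 0.20110398530960083), (0.11501933634281158, 0.08014003932476044), 82.88886260986328) 1803
knuck [[0.605 0.238 0.184]
 [0.6   0.193 0.184]
 [0.598 0.157 0.185]
 [0.596 0.183 0.184]
 [0.592 0.21  0.184]
 [0.589 0.136 0.184]
 [0.587 0.174 0.184]
 [0.585 0.185 0.184]
 [0.583 0.21  0.186]
 [0.583 0.121 0.184]
 [0.581 0.27  0.184]
 [0.581 0.119 0.184]] 166
[0.4685561  0.24639583 0.18711305]
[0.46045634 0.15685591 0.18272041]
bottle 0.08276156653356709 ((0.5240678787231445, -0.32716426253318787), 0.021396927535533905)
pot 0.04356056497109654 ((0.6598728895187378, -0.1540050059556961), 0.021267985925078392)
jar 0.06151142284866838 ((0.4831339120864868, -0.09122247248888016), 0.03448329493403435)
lid ((0.5123546123504639, 0.19931507110595703), (0.18318447470664978, 0.20055727660655975), 83.1480712890625)
[[-0.948  0.319 -0.001]
 [ 0.319  0.948 -0.002]
 [ 0.    -0.002 -1.   ]]
```

Call:
{"name": "apply_moves", "arguments": {
  "increments": [
    {"travel":[0,0,-2],"rotation":[0,0,-9.8],"gripper":8.7},
    {"travel":[0,0,-2],"rotation":[0,0,-2],"gripper":8.7},
    {"travel":[-2.5,-5,0],"rotation":[0,0,0],"gripper":8.7},
    {"travel":[-2.5,-5,0],"rotation":[0,0,0],"gripper":8.7},
    {"travel":[-2.5,-5,0],"rotation":[0,0,0],"gripper":8.7},
    {"travel":[-2.5,-5,0],"rotation":[0,0,0],"gripper":8.7},
    {"travel":[-2.5,-5,0],"rotation":[0,0,0],"gripper":8.7},
    {"travel":[-2.5,-5,0],"rotation":[0,0,0],"gripper":8.7}
  ],
  "squeeze": 25
}}

```text
t: 1.1
position: [0.313, 0.275, 0.4456]
orientation: [0.19, 3.134, 0.001]
wrist_force: [0.7, -0.1, 0.1]
grip_width: 0.087
gripper_force: 0.0
```

Call:
{"name": "apply_moves", "arguments": {
  "increments": [
    {"travel":[-2.5,-5,0],"rotation":[0,0,0],"gripper":8.7},
    {"travel":[-2.5,-5,0],"rotation":[0,0,0],"gripper":8.7},
    {"travel":[-2.5,-5,0],"rotation":[0,0,0],"gripper":8.7},
    {"travel":[-2.5,-5,0],"rotation":[0,0,0],"gripper":8.7},
    {"travel":[-2.5,-5,0],"rotation":[0,0,0],"gripper":8.7},
    {"travel":[-2.5,-5,0],"rotation":[0,0,0],"gripper":8.7},
    {"travel":[-2.5,-5,0],"rotation":[0,0,0],"gripper":8.7},
    {"travel":[0,0,0],"rotation":[0,0,0],"gripper":8.7}
  ]
}}

```text
t: 2.1
position: [0.4456, -0.0947, 0.4452]
orientation: [0.198, 3.135, -0.001]
wrist_force: [-0.7, -0.6, 0.1]
grip_width: 0.0872
gripper_force: 0.0
```

```bash
cat > d.py <<'E'
import sys
from h import *
s=sense(); R=cv2.Rodrigues(s["orientation"])[0]; g=np.array([float(x) for x in sys.argv[1:4]])
print("t",s["t"],"pos",s["position"].round(4),"tool move cm",(R.T@(g-s["position"])*100).round(2)); print(R.round(3)); print(s["q"].round(2),s["grip_width"],s["gripper_force"],s["wrist_force"].round(1))
E
python3 d.py .523 -.327 .231
```

```text
t 2.1 pos [ 0.4456 -0.0947  0.4452] tool move cm [-10.59 -22.05  21.44]
[[-0.992  0.126  0.   ]
 [ 0.126  0.992 -0.001]
 [-0.    -0.001 -1.   ]]
[-0.38 -0.22  1.89 -0.    1.47 -1.83] 0.08723428951352886 0.0 [-0.7 -0.6  0.1]
```

Call:
{"name": "apply_moves", "arguments": {
  "increments": [
    {"travel":[-2.1,-4.4,0],"rotation":[0,0,0],"gripper":8.7},
    {"travel":[-2.1,-4.4,0],"rotation":[0,0,0],"gripper":8.7},
    {"travel":[-2.1,-4.4,0],"rotation":[0,0,0],"gripper":8.7},
    {"travel":[-2.1,-4.4,0],"rotation":[0,0,0],"gripper":8.7},
    {"travel":[-2.2,-4.4,0],"rotation":[0,0,0],"gripper":8.7},
    {"travel":[0,0,4],"rotation":[0,0,0],"gripper":8.7},
    {"travel":[0,0,4],"rotation":[0,0,0],"gripper":8.7},
    {"travel":[0,0,0],"rotation":[0,0,0],"gripper":8.7}
  ]
}}

```text
t: 3.1
position: [0.5235, -0.3208, 0.3612]
orientation: [-0.187, -3.13, -0.008]
wrist_force: [-0.2, 0.7, 0.4]
grip_width: 0.0873
gripper_force: 0.0
```

```bash
python3 d.py .523 -.327 .231
python3 - <<'E'
from h import *
cv2.imwrite("pics/s1.png",cams.get_image("side")["color"][60:260,250:550])
E
```

```text
t 3.1 pos [ 0.5235 -0.3208  0.3612] tool move cm [-0.11 -0.68 13.01]
[[-0.993  0.119 -0.006]
 [ 0.119  0.993  0.005]
 [ 0.007  0.004 -1.   ]]
[-0.68  0.23  1.6   0.    1.32 -2.13] 0.08726193366267657 0.0 [-0.2  0.7  0.4]
```

View pics/s1.png

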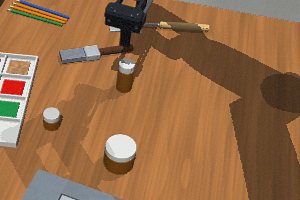

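The gripper is directly above the bottle (about (126,70) in the crop), so I'll descend.

Call:
{"name": "apply_moves", "arguments": {
  "increments": [
    {"travel":[-0.1,-0.6,3],"rotation":[0,0,0],"gripper":8.7},
    {"travel":[0,0,3.5],"rotation":[0,0,0],"gripper":8.7},
    {"travel":[0,0,3.5],"rotation":[0,0,0],"gripper":8.7},
    {"travel":[0,0,3],"rotation":[0,0,0],"gripper":8.7},
    {"travel":[0,0,0],"rotation":[0,0,0],"gripper":8.7}
  ]
}}

```text
t: 3.78
position: [0.5247, -0.3281, 0.2348]
orientation: [-0.186, -3.135, -0.002]
wrist_force: [-0.0, -0.2, 1.3]
grip_width: 0.0868
gripper_force: 0.0
```

```bash
python3 d.py .523 -.327 .231
```

```text
t 3.775 pos [ 0.5247 -0.3281  0.2348] tool move cm [0.18 0.09 0.38]
[[-0.993  0.119 -0.001]
 [ 0.119  0.993  0.001]
 [ 0.002  0.001 -1.   ]]
[-0.69  0.38  1.67  0.    1.09 -2.14] 0.0868125038478852 0.0 [-0.  -0.2  1.3]
```

Call:
{"name": "apply_moves", "arguments": {
  "increments": [
    {"travel":[0.2,0.1,0.3],"rotation":[0,0,0],"gripper":8.7},
    {"travel":[0,0,0],"rotation":[0,0,0],"gripper":3.0},
    {"travel":[0,0,0],"rotation":[0,0,0],"gripper":3.0},
    {"travel":[0,0,0],"rotation":[0,0,0],"gripper":3.0},
    {"travel":[0,0,0],"rotation":[0,0,0],"gripper":3.0},
    {"travel":[0,0,0],"rotation":[0,0,0],"gripper":3.0},
    {"travel":[0,0,0],"rotation":[0,0,0],"gripper":3.0}
  ]
}}

```text
t: 4.65
position: [0.5227, -0.3276, 0.2317]
orientation: [-0.187, -3.136, 0.0]
wrist_force: [-0.7, 0.0, 0.5]
grip_width: 0.0392
gripper_force: 25.0
```

```bash
python3 d.py .521 .199 .46
```

```text
t 4.65 pos [ 0.5227 -0.3276  0.2317] tool move cm [  6.41  52.26 -22.83]
[[-0.993  0.119 -0.   ]
 [ 0.119  0.993 -0.   ]
 [ 0.    -0.    -1.   ]]
[-0.69  0.38  1.68 -0.    1.09 -2.14] 0.03924780218890739 24.989866964970133 [-0.7  0.   0.5]
```

Call:
{"name": "apply_moves", "arguments": {
  "increments": [
    {"travel":[0,0,-2],"rotation":[0,0,0],"gripper":3.0},
    {"travel":[0,0,-4],"rotation":[0,0,0],"gripper":3.0},
    {"travel":[0,0,-4],"rotation":[0,0,0],"gripper":3.0},
    {"travel":[0,0,-4],"rotation":[0,0,0],"gripper":3.0},
    {"travel":[0,0,-4],"rotation":[0,0,0],"gripper":3.0},
    {"travel":[0,0,-3],"rotation":[0,0,0],"gripper":3.0},
    {"travel":[0,0,-2],"rotation":[0,0,0],"gripper":3.0},
    {"travel":[0,0,0],"rotation":[0,0,0],"gripper":3.0}
  ]
}}

```text
t: 5.65
position: [0.5228, -0.3276, 0.4641]
orientation: [0.186, 3.133, -0.003]
wrist_force: [1.0, -1.3, -1.2]
grip_width: 0.0393
gripper_force: 25.0
```

Call:
{"name": "apply_moves", "arguments": {
  "increments": [
    {"travel":[0.5,2,0],"rotation":[0,0,0],"gripper":3.0},
    {"travel":[0.5,4,0],"rotation":[0,0,0],"gripper":3.0},
    {"travel":[0.5,4,0],"rotation":[0,0,0],"gripper":3.0},
    {"travel":[0.5,4,0],"rotation":[0,0,0],"gripper":3.0},
    {"travel":[0.5,4,0],"rotation":[0,0,0],"gripper":3.0},
    {"travel":[0.5,4,0],"rotation":[0,0,0],"gripper":3.0},
    {"travel":[0.5,4,0],"rotation":[0,0,0],"gripper":3.0},
    {"travel":[0.5,4,0],"rotation":[0,0,0],"gripper":3.0}
  ]
}}

```text
t: 6.65
position: [0.5174, -0.0226, 0.4597]
orientation: [-0.186, -3.133, -0.001]
wrist_force: [0.8, 0.7, -2.7]
grip_width: 0.0394
gripper_force: 25.0
```

```bash
python3 d.py .521 .199 .46
```

```text
t 6.65 pos [ 0.5174 -0.0226  0.4597] tool move cm [ 2.260e+00  2.204e+01 -1.000e-02]
[[-0.993  0.118 -0.003]
 [ 0.118  0.993  0.001]
 [ 0.004  0.001 -1.   ]]
[-0.2  -0.07  1.73  0.    1.48 -1.65] 0.039363888352373366 24.985129460364988 [ 0.8  0.7 -2.7]
```

Call:
{"name": "apply_moves", "arguments": {
  "increments": [
    {"travel":[0.4,4,0],"rotation":[0,0,0],"gripper":3.0},
    {"travel":[0.4,4,0],"rotation":[0,0,0],"gripper":3.0},
    {"travel":[0.4,4,0],"rotation":[0,0,0],"gripper":3.0},
    {"travel":[0.4,4,0],"rotation":[0,0,0],"gripper":3.0},
    {"travel":[0.3,3,0],"rotation":[0,0,0],"gripper":3.0},
    {"travel":[0.2,2,0],"rotation":[0,0,0],"gripper":3.0},
    {"travel":[0,0,0],"rotation":[0,0,0],"gripper":3.0},
    {"travel":[0,0,0],"rotation":[0,0,0],"gripper":3.0}
  ]
}}

```text
t: 7.65
position: [0.5224, 0.1857, 0.4612]
orientation: [-0.187, -3.135, 0.001]
wrist_force: [0.1, 0.4, -1.6]
grip_width: 0.0387
gripper_force: 25.0
```

```bash
python3 d.py .521 .199 .46
python3 - <<'E'
from h import *
a=cams.get_image("side")["color"][150:400,150:480];cv2.imwrite("pics/s2.png",cv2.resize(a,None,fx=1.6,fy=1.6))
E
```

```text
t 7.65 pos [0.5224 0.1857 0.4612] tool move cm [0.29 1.3  0.11]
[[-0.993  0.119 -0.001]
 [ 0.119  0.993 -0.001]
 [ 0.001 -0.001 -1.   ]]
[ 0.2   0.02  1.64 -0.    1.48 -1.25] 0.038744735302855944 24.986355317632842 [ 0.1  0.4 -1.6]
```

View pics/s2.png

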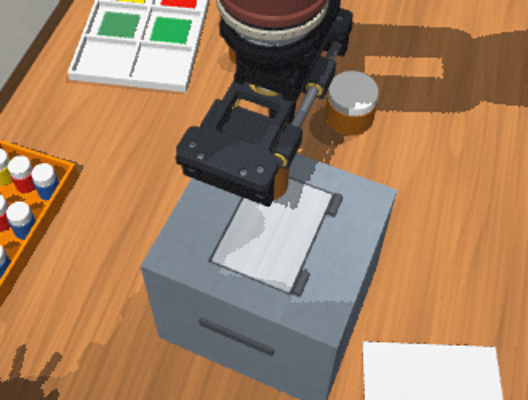

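The bottle is held upright over the lid (at (282,180) in the crop). I'll correct laterally, then push down.

Call:
{"name": "apply_moves", "arguments": {
  "increments": [
    {"travel":[0.3,1.3,0],"rotation":[0,0,0],"gripper":3.0},
    {"travel":[0,0,0],"rotation":[0,0,0],"gripper":3.0},
    {"travel":[0,0,2],"rotation":[0,0,0],"gripper":3.0},
    {"travel":[0,0,2],"rotation":[0,0,0],"gripper":3.0},
    {"travel":[0,0,1.5],"rotation":[0,0,0],"gripper":3.0},
    {"travel":[0,0,1],"rotation":[0,0,0],"gripper":3.0},
    {"travel":[0,0,0],"rotation":[0,0,0],"gripper":3.0}
  ]
}}

```text
t: 8.57
position: [0.521, 0.1993, 0.3957]
orientation: [-0.187, -3.135, 0.001]
wrist_force: [1.0, -0.5, 1.0]
grip_width: 0.0389
gripper_force: 25.0
```

```bash
python3 d.py .521 .199 .344
```

```text
t 8.575 pos [0.521  0.1993 0.3957] tool move cm [-0.01 -0.03  5.17]
[[-0.993  0.119 -0.001]
 [ 0.119  0.993 -0.   ]
 [ 0.001 -0.001 -1.   ]]
[ 0.22  0.07  1.71 -0.    1.36 -1.23] 0.038911215031424896 24.993903117756417 [ 1.  -0.5  1. ]
```

Call:
{"name": "apply_moves", "arguments": {
  "increments": [
    {"travel":[0,0,1],"rotation":[0,0,0],"gripper":3.0},
    {"travel":[0,0,1],"rotation":[0,0,0],"gripper":3.0},
    {"travel":[0,0,1],"rotation":[0,0,0],"gripper":3.0},
    {"travel":[0,0,1],"rotation":[0,0,0],"gripper":3.0},
    {"travel":[0,0,1],"rotation":[0,0,0],"gripper":3.0},
    {"travel":[0,0,0],"rotation":[0,0,0],"gripper":3.0},
    {"travel":[0,0,0],"rotation":[0,0,0],"gripper":3.0}
  ]
}}

```text
t: 9.45
position: [0.5213, 0.1994, 0.3468]
orientation: [0.187, 3.136, -0.0]
wrist_force: [0.5, 1.1, -1.8]
grip_width: 0.0391
gripper_force: 25.0
```

```bash
python3 d.py .521 .199 .344
python3 - <<'E'
from h import *
a=cams.get_image("side")["color"][150:400,150:480];cv2.imwrite("pics/s3.png",cv2.resize(a,None,fx=1.6,fy=1.6))
E
```

```text
t 9.45 pos [0.5213 0.1994 0.3468] tool move cm [ 0.02 -0.04  0.28]
[[-0.993  0.119  0.   ]
 [ 0.119  0.993 -0.   ]
 [-0.    -0.    -1.   ]]
[ 0.22  0.11  1.76 -0.    1.27 -1.23] 0.039062136234906925 24.987743031524587 [ 0.5  1.1 -1.8]
```

View pics/s3.png

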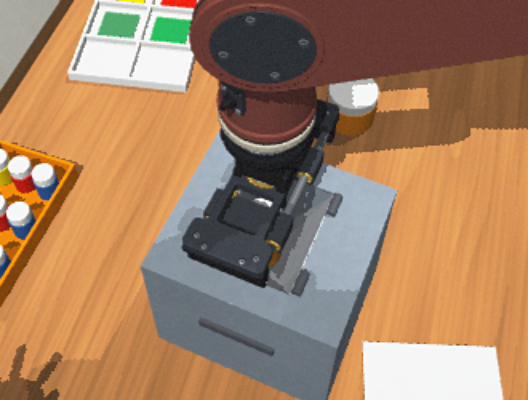

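The flap is swung open and the bottle is about 65 mm below the lid, still gripped. Now I'll release it.

Call:
{"name": "apply_moves", "arguments": {
  "increments": [
    {"travel":[0,0,0],"rotation":[0,0,0],"gripper":6.2},
    {"travel":[0,0,0],"rotation":[0,0,0],"gripper":6.2},
    {"travel":[0,0,0],"rotation":[0,0,0],"gripper":6.2},
    {"travel":[0,0,0],"rotation":[0,0,0],"gripper":6.2},
    {"travel":[0,0,0],"rotation":[0,0,0],"gripper":6.2},
    {"travel":[0,0,0],"rotation":[0,0,0],"gripper":6.2}
  ]
}}

```text
t: 10.25
position: [0.5212, 0.1994, 0.3468]
orientation: [0.187, 3.136, 0.0]
wrist_force: [0.6, 0.7, 0.5]
grip_width: 0.0621
gripper_force: 0.5
```

```bash
python3 d.py .521 .199 .45
python3 - <<'E'
from h import *
a=cams.get_image("side")["color"][150:400,150:480];cv2.imwrite("pics/s4.png",cv2.resize(a,None,fx=1.6,fy=1.6))
E
```

```text
t 10.25 pos [0.5212 0.1994 0.3468] tool move cm [ 1.000e-02 -4.000e-02 -1.032e+01]
[[-0.993  0.119  0.   ]
 [ 0.119  0.993  0.   ]
 [-0.     0.    -1.   ]]
[ 0.22  0.11  1.76  0.    1.27 -1.23] 0.06208940113483805 0.4808589803176422 [0.6 0.7 0.5]
```

View pics/s4.png

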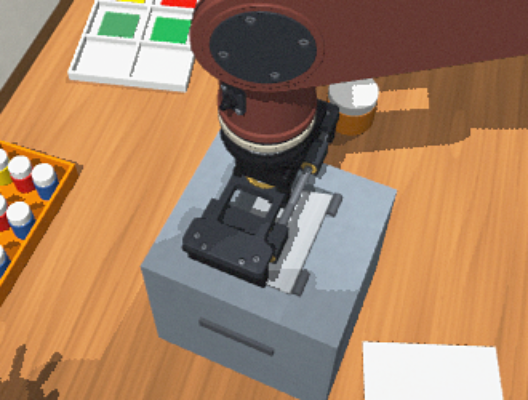

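The flap now looks nearly shut against the fingertips (white strip at (305,240)), so the bottle appears to have dropped. I'll withdraw straight up.

Call:
{"name": "apply_moves", "arguments": {
  "increments": [
    {"travel":[0,0,-2],"rotation":[0,0,0],"gripper":6.2},
    {"travel":[0,0,-4],"rotation":[0,0,0],"gripper":6.2},
    {"travel":[0,0,-4],"rotation":[0,0,0],"gripper":6.2},
    {"travel":[0,-4,-2],"rotation":[0,0,0],"gripper":6.2},
    {"travel":[0,-5,0],"rotation":[0,0,0],"gripper":6.2},
    {"travel":[0,-5,0],"rotation":[0,0,0],"gripper":6.2},
    {"travel":[0,-5,0],"rotation":[0,0,0],"gripper":6.2},
    {"travel":[0,-5,0],"rotation":[0,0,0],"gripper":6.2}
  ]
}}

```text
t: 11.3
position: [0.4921, -0.0403, 0.4666]
orientation: [-0.186, -3.136, -0.0]
wrist_force: [0.4, -0.2, 0.5]
grip_width: 0.0622
gripper_force: 0.0
```

Call:
{"name": "apply_moves", "arguments": {
  "increments": [
    {"travel":[0,-4,0],"rotation":[0,0,0],"gripper":6.2},
    {"travel":[0,-2,0],"rotation":[0,0,0],"gripper":6.2},
    {"travel":[0,0,0],"rotation":[0,0,0],"gripper":6.2},
    {"travel":[0,0,0],"rotation":[0,0,0],"gripper":6.2}
  ]
}}

```text
t: 11.8
position: [0.4856, -0.0979, 0.4666]
orientation: [-0.186, -3.136, -0.001]
wrist_force: [0.2, 0.2, -0.0]
grip_width: 0.0622
gripper_force: 0.0
```

Run:
```python
from h import *
for n in("top","side"):
    im=cams.get_image(n); P,ok=cloud(im); cv2.imwrite("pics/%s5.png"%n,im["color"])
    q=P-np.array([.5115,.2,0]); x=q@[.993,-.118,0]; y=q@[.118,.993,0]
    m=ok&(abs(x)<.036)&(abs(y)<.055)&(P[...,2]<.3); print(n,m.sum(),np.percentile(P[m][:,2],[1,10,50,90,99]).round(4))
    w=ok&(np.hypot(P[...,0]-.658,P[...,1]+.153)<.06)&(abs(P[...,2]-.042)<.005); print("pot",w.sum(),P[w].mean(0))
s=sense();print(s["t"],s["position"],s["wrist_force"])
```

```text
top 1789 [0.0042 0.1769 0.1794 0.1819 0.1839]
pot 188 [ 0.65798676 -0.15305149  0.04116069]
side 2849 [0.0052 0.1786 0.1802 0.1816 0.1827]
pot 184 [ 0.65971258 -0.15213846  0.04154915]
11.9 [ 0.48566133 -0.09756596  0.46665629] [-0.00123789 -0.9138347   0.29397938]
```

View pics/side5.png

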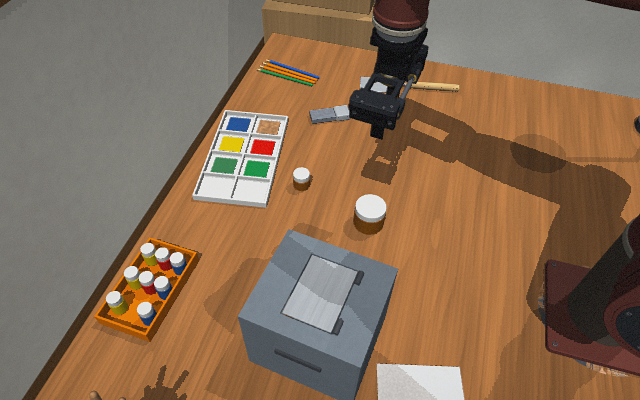

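The flap is shut (around (320,292), flush at 0.180 m), the bottle is gone from the table and gripper, and the pot at (301,178) has not moved.

```bash
python3 -c "
from h import *
print(ticket.finish_job())"
```

```text
the job is handed in; nothing more can be done
None
```

I pushed the bottle upright about 65 mm below the lid and released it into the waste box; the flap is shut flush, the pot has not moved, and the job is handed in (the hand-in returned no verdict).

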